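# Nest the cups in the block heater, then hold the surface probe on the red dot

### The arm

A 7-joint arm with a two-finger parallel gripper is mounted at the origin on the work surface. World frame = base frame: x ahead of the robot, y to its left, z up, the work surface at z = 0. Lengths are in mm, angles in rad, forces in N, time in s.
With the tool pointing down it reaches from about 400 to 900 mm from the base axis. Payload 5.6 kg.
Tool frame: the origin (TCP) lies midway between the tips of the shut fingers; the grasp point (between the pads) lies 19 mm behind it; z points along the fingers, y is the line along which they close (so a half turn about z gives the same grasp; the last joint's range is limited). The gripper opens to 92 mm and grips with 3 to 60 N. Pads are 20 mm wide; open, the fingers measure 128 mm over their backs; the gripper's body (75 mm by 189 mm) begins 69 mm behind the grasp point.
Start: joints at [-1.207, 0.468, -0.012, 1.603, 0.006, 1.071, -0.056], TCP at [257.228, 596.945, 214.592] pointing down, gripper open.
Joint ranges: [-2.53, 2.53], [-0.31, 2.02], [-1.57, 1.55], [0.28, 2.44], [-1.29, 4.43], [0.15, 1.84], [-2.92, 2.92]. Speed limits (rad/s): [2.57, 2.57, 3.14, 3.14, 3.14, 3.14, 3.14].

### API

Orientations are given as a rotation vector (axis times angle).
In Python, from cell import robot, grip, kin, viewer gives the robot as it stands. Calls block until the motion is done:
- robot.movep(position, orientation): joint-space move of the TCP to a pose.
- robot.servo_line(position, feed=150, rotation=None): straight line of the TCP; rotation=None keeps the orientation; feed is the mean speed in mm/s.
- robot.goto_joints(angles): joint-space move.
- grip(opening, newtons=None): opening from 0.0 (shut) to 1.0 (fully open); newtons is the grip in N (None keeps the last); returns when the fingers have stopped.
- robot.hold(seconds).
- kin.ik(position, orientation): joint angles nearest the present ones, or None.
- robot.observe(): the state.
- viewer.read_camera(name): name is "side" or "top" or "wrist"; returns the picture (420x560x3 uint8, red, green, blue); there is no depth.
- viewer.camera_info(name): a dict with "camera_matrix" (3x3 intrinsics, pixels), "k1" (the pictures are not rectified: a ray, as slopes to the right and down, at radius r is drawn at 1 + k1 r^2 times it, then the intrinsics apply), "R" (3x3) and "t" (3): a world point X has camera coordinates R X + t. Camera axes: x right, y down, z forward; pixel columns grow to the right and rows downward; lengths in mm; the calibration is good to about 2 mm. A picture is of the moment at which its call begins: read the wrist's pose just before it. camera_info takes no time and is no camera call; for the wrist camera it gives the pose at the moment of the call.
A pose or a line that the arm cannot do raises robot.IKError and nothing moves.
- robot.job_done(): hands the job in; it is judged then, once.
Trained networks look in the newest picture that a camera, given by its name, has taken for a name from the list of things; names that differ only in an ending like _2 or _b are one class to them, and where a whole thing is asked for, a point or a joint stands for the part that bears it (a point fixed in the world has none). Each returns a list of dicts, best first, with "confidence" (0 to 1); they miss things now and then, are a little off and sometimes report something else, mostly with a low value. They report only what shows in the picture. A call takes as long as a camera call. They do not tell look-alikes from the thing itself.
- viewer.silhouettes(name, camera): "mask" (420x560 bool, what is visible of it).
- viewer.pinpoint(name, camera): "at" ([x, y, z] in mm, in the coordinates of the camera as it stood for that picture, good to about 4 mm: a listed point, or the origin of a listed thing).
The state is a dict: "t": time; "joints": joint angles; "joint_velocities": joint speeds; "joint_torque": joint torques, N m; "tcp_pos": TCP position; "tcp_rot": TCP orientation; "contact_force": force on the tool from outside, world axes, zero at the start; "wrist_torque": the same for the moment, N m; "grip_width": opening from 0.0 (shut) to 1.0 (fully open); "grip_force": force on a finger pad.
Only numpy, scipy, OpenCV 4.12 (cv2) and the standard library are available. Lean on these libraries where they do the work, as an engineer would, in place of code of your own. Each camera call takes 0.05 s, during which the arm holds its last target. There are 200 camera calls.

### The job

Make the block heater ready and check its surface: lower the large steel cup into the well in the heater's aluminium block and let go of it, then lower the small copper cup into the large one and let go, setting both down rather than dropping them. Then take the surface probe out of its green holder and press it upright and lightly on the red dot on the block, with its sprung tip about halfway in. Finish while still holding the probe there with the gripper (do not let go or put it back), and leave the other things on the bench where they are.

Things in the scene. Friction and masses are not known exactly. Their poses are not given: they have to be found in the camera images.
- heater: Block heater, fixed to the bench: dark blue housing 150 (x) x 260 (y) x 70 high with an aluminium block 110 (x) x 220 (y) x 50 on top, so the block's flat top is 120 above the bench. Origin under the housing's centre, z up; display and knob on its -x face. It may stand turned.
- well (a point): Centre of the flat floor of the round well in the block, 75 above the bench; the well is 68 in diameter and 45 deep, open upward. 115 mm from the red dot, along the heater's y axis.
- dot (a point): Centre of the red dot, 16 in diameter, on the flat top face of the block, 120 above the bench.
- large_cup: Plain straight steel cup, 60 outer diameter, 80 high, wall 3, floor 5 thick, about 220 g, open end up. Origin: centre of its underside, z up. Loose, stands on the bench. In the well its rim stands 35 above the block.
- small_cup: Plain straight copper cup, 42 outer diameter, 105 high, wall 3, floor 5 thick, about 150 g, open end up. Origin: centre of its underside, z up. Loose, stands on the bench. On the floor of the large cup its rim stands 30 above the large one's rim.
- holder: Lime green block 70 x 70 x 100 high, fixed to the bench, with an upright through hole 16 in diameter in which the probe hangs. Origin: centre of its underside.
- probe: Surface probe, 120 g, 180 long, hanging upright in the holder, its shoulder on the holder's top, so its origin is 15 above the bench. Origin: end of the sprung tip when fully out; z runs from tip to handle. Brass tip 10 dia. from 0 to 18, steel shaft 12 dia. to 85, square orange handle with black bands, 24 x 24, flats facing its own x and y, from 85 to 180.
- probe_foot (a point): Centre of the flat end face of the probe's sprung tip (moves in with the tip).
- probe_tip (a joint): How far the probe's sprung tip is pushed in, in m: 0 fully out, 0.010 fully in. Spring 600 N/m: halfway in takes about 3 N.
- amber_a: Amber bottle, red cap, 70 diameter, 170 high. Bystander. Origin under its centre.
- amber_b: Amber bottle, white cap, 70 diameter, 170 high. Bystander. Origin under its centre.
- clear_bottle: Clear bottle, blue cap, 70 diameter, 160 high. Bystander. Origin under its centre.
- vial_tray: Blue tray of amber vials, 75 x 110 x 39 high. Bystander. Origin under its centre.
- jar: White jar with black cap, 44 diameter, 60 high. Bystander. Origin under its centre.
- mouse: Round white computer mouse, 60 diameter, 30 high. Bystander. Origin under its centre.
- tip_box: Open green box, 90 x 120 x 50 high. Bystander. Origin under its centre.
Things that resemble listed ones, but are neither listed nor needed, are in the scene too. Leave any pink or purple look-alike of the large_cup alone.

How it is judged:
By the outcome, as a careful person would: the job done as asked, in the order asked, and still so for the second after the job is handed in, while the arm keeps its last pose, push and grip.
It also fails if it takes over 72 s, if anything falls off the work surface, if the arm or the gripper's body presses on something with over 40 N, if the wrist force passes 120 N, or if a joint passes its speed limit or range.

## Working session

There is one attempt and no reset: what is moved stays moved. The work goes in short steps, each a Python script; the robot and the scene stay as the last script left them, time stands still between calls to the robot, and variables do not carry over. Pictures are saved under pics/ and viewed, at most 10 in all, crops included, and the job is handed in when it is done.

```bash
ls; mkdir -p pics
cat > h.py <<'E'
import numpy as np, cv2
from cell import robot, grip, kin, viewer
def world(cam, p, info=None):
    i=info or viewer.camera_info(cam); return np.array(i["R"]).T@(np.array(p)-np.array(i["t"]))
def project(i,X):
    c=np.array(i["R"])@np.array(X,float)+np.array(i["t"]); s=c[:2]/c[2]; s=s*(1+i["k1"]*(s@s)); K=np.array(i["camera_matrix"]); return K[:2,:2]@s+K[:2,2]
def ray_z(i,uv,z):
    K=np.array(i["camera_matrix"]); d=np.linalg.solve(K[:2,:2],np.array(uv,float)-K[:2,2]); s=d.copy()
    for _ in range(20): s=d/(1+i["k1"]*(s@s))
    R=np.array(i["R"]); o=-R.T@np.array(i["t"]); v=R.T@np.r_[s,1]; return o+v*(z-o[2])/v[2]
E
python3 - <<'E'
from h import *
np.set_printoptions(precision=1,suppress=True)
ims=[]
for c in ("top","side"):
    im=viewer.read_camera(c); cv2.imwrite(f"pics/{c}0.png",im[:,:,::-1]); i=viewer.camera_info(c)
    for n in ["heater","well","dot","large_cup","small_cup","holder","probe","probe_foot"]:
        for r in viewer.pinpoint(n,c)[:4]:
            w=world(c,r["at"]); print(c,n,round(r["confidence"],2),w,project(i,w))
print(robot.observe())
E
```

```text
pics
top heater 0.89 [504.1 -34.   -2.7] [283.  226.5]
top well 0.58 [490.7 -78.7  71.8] [299.9 225.9]
top well 0.35 [ 777.  -206.4   -3.6] [332.7 137.8]
top dot 0.55 [518.7  25.9 120.4] [262.3 214.7]
top large_cup 0.93 [579.  255.3   4.1] [185.5 206.5]
top large_cup 0.86 [709.9 395.    3.1] [139.8 167.4]
top large_cup 0.63 [689.4 301.8   3. ] [169.9 172.2]
top small_cup 0.67 [ 476.7 -304.1   -0.3] [373.6 230.6]
top holder 0.98 [434.2 283.8   0.5] [176.8 255.2]
top probe 0.73 [433.8 285.6  11.9] [175.5 254.9]
top probe 0.35 [ 713.3 -307.7    0.1] [367.  155.3]
side heater 0.61 [503.3 -27.3   1.1] [289.9 227.1]
side well 0.92 [485.4 -84.3  73.7] [300.  194.3]
side dot 0.7 [517.6  29.7 117.8] [282.3 202.7]
side large_cup 0.8 [579.8 255.9   0.2] [239.8 296.4]
side large_cup 0.74 [685.5 304.4   0.4] [189.2 305.7]
side large_cup 0.74 [710.3 392.9  -2.2] [165.6 334.8]
side small_cup 0.65 [ 481.7 -304.3   -2.9] [308.9 177.3]
side small_cup 0.28 [304.3 368.6   2.2] [358.6 349.9]
side holder 0.79 [439.9 279.9   2.9] [298.8 310.6]
side probe 0.58 [ 484.8 -304.8   -0.2] [308.  176.4]
{'t': 0.9, 'joints': array([-1.2,  0.5, -0. ,  1.6,  0. ,  1.1, -0.1]), 'joint_velocities': array([ 0.,  0.,  0., -0.,  0.,  0.,  0.]), 'joint_torque': array([  0. , -52. ,  -0. , -24.4,  -0.1,   0. ,   0. ]), 'tcp_pos': array([257.2, 596.9, 214.6]), 'tcp_rot': array([0.6, 3.1, 0. ]), 'contact_force': array([ 0.5, -0.2, -0.3]), 'wrist_torque': array([-0.,  0., -0.]), 'grip_force': 0.0, 'grip_width': 1.0015181016708663}
```

View images.

```bash
python3 -c "
import cv2
a=cv2.imread('pics/top0.png')[110:320,100:460];cv2.imwrite('pics/topc.png',cv2.resize(a,(792,462),interpolation=3))
a=cv2.imread('pics/side0.png')[130:400,120:440];cv2.imwrite('pics/sidec.png',cv2.resize(a,(704,594),interpolation=3))"
```

```text
(no output)
```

View pics/topc.png

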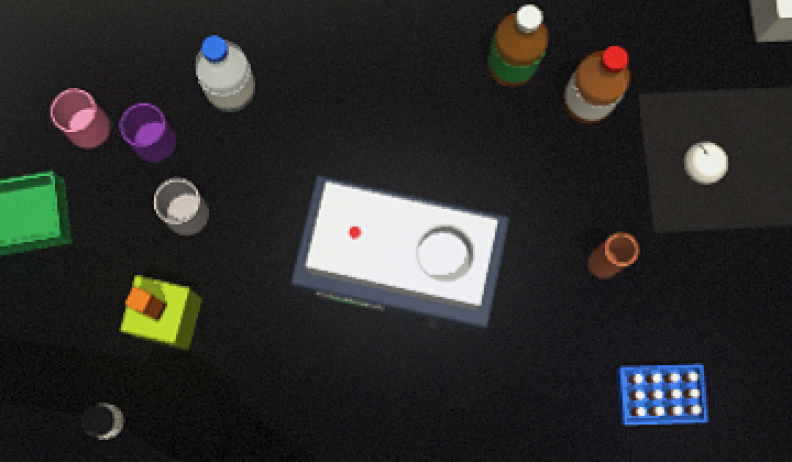

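View pics/sidec.png

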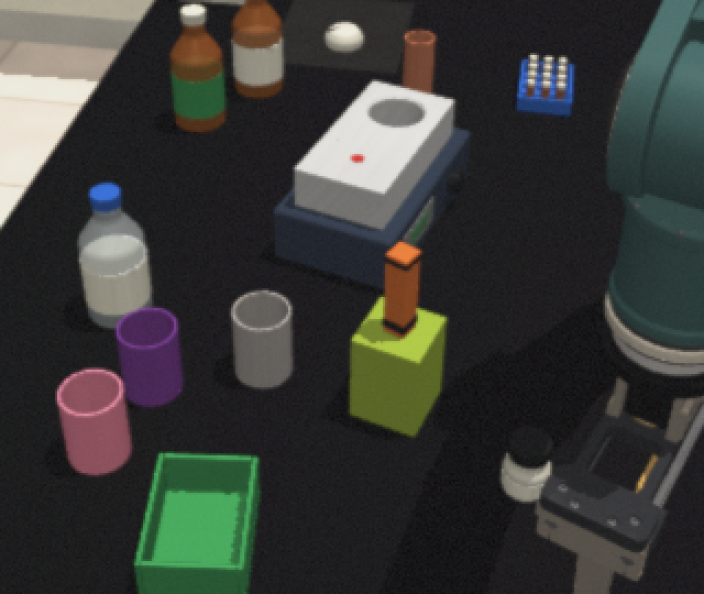

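```bash
cat >> h.py <<'E'
from scipy.spatial.transform import Rotation as Ro
def down(a):
    y=np.array([np.cos(a),np.sin(a),0]); z=np.array([0,0,-1.]); return Ro.from_matrix(np.c_[np.cross(y,z),y,z]).as_rotvec()
def best(p,a):
    c=[]
    for k in (a,a+np.pi):
        q=kin.ik(p,down(k))
        if q is not None: c.append((abs(np.array(q)[-1]),k,np.array(q)))
    return min(c,key=lambda e:e[0])
np.set_printoptions(precision=1,suppress=True)
E
python3 - <<'E'
from h import *
viewer.read_camera("top")
for n in ["clear_bottle","jar","tip_box"]:
    for r in viewer.pinpoint(n,"top")[:1]: print(n,r["confidence"],world("top",r["at"]))
o=robot.observe(); i=viewer.camera_info("wrist")
C=-np.array(i["R"]).T@i["t"]; Rt=Ro.from_rotvec(o["tcp_rot"]).as_matrix()
print("cam in tool",Rt.T@(C-o["tcp_pos"]),Rt.T@np.array(i["R"]).T,i["camera_matrix"],i["k1"])
a=np.arctan2(108,-48)
for p in ([540,150,480],[579,255,60],[488,-81,125],[480,-304,90],[435,284,160],[518,28,240]):
    for k in np.arange(-180,180,30): 
        q=kin.ik(p,down(np.radians(k))); print(p,k,None if q is None else np.round(q,2)) if k in(-180,-90,0,90) else 0
E
```

```text
clear_bottle 0.82 [755.3 196.9  -3. ]
jar 0.75 [307.6 369.2  -0.9]
tip_box 0.64 [585.6 481.7  -3.7]
cam in tool [  65.4    0.7 -170.8] [[ 0.  -1.  -0.2]
 [ 1.  -0.   0. ]
 [-0.  -0.2  1. ]] [[336.5   0.  281.8]
 [  0.  336.5 210. ]
 [  0.    0.    1. ]] 0.008594442488278772
[540, 150, 480] -180 [-0.4  0.2  0.1  1.4 -0.   1.6  2.8]
[540, 150, 480] -90 [-0.9  0.2  0.7  1.5 -0.1  1.6 -1.8]
[540, 150, 480] 0 [-0.7  0.2  0.5  1.4 -0.1  1.6 -0.3]
[540, 150, 480] 90 [-0.6  0.2  0.3  1.4 -0.   1.6  1.3]
[579, 255, 60] -180 [-0.2  0.7 -0.3  1.7  0.2  0.8  2.5]
[579, 255, 60] -90 [-0.9  0.7  0.6  1.8 -0.5  0.8 -1.6]
[579, 255, 60] 0 [-0.7  0.6  0.3  1.8 -0.3  0.8 -0.3]
[579, 255, 60] 90 [-0.5  0.6  0.   1.8 -0.   0.8  1.1]
[488, -81, 125] -180 [-0.9  0.7  1.4  2.1 -0.9  1.  -2.2]
[488, -81, 125] -90 [-0.7  0.5  1.   2.1 -0.5  0.8 -0.9]
[488, -81, 125] 0 [-0.4  0.4  0.7  2.1 -0.3  0.8  0.4]
[488, -81, 125] 90 [-0.3  0.3  0.5  2.1 -0.2  0.8  1.9]
[480, -304, 90] -180 [-0.4  1.   1.3  1.9 -1.1  1.2 -1.7]
[480, -304, 90] -90 [-0.2  0.7  1.   1.9 -0.8  0.9 -0.4]
[480, -304, 90] 0 [-0.2  0.7  0.9  1.9 -0.7  0.9  1.1]
[480, -304, 90] 90 [-0.   0.6  0.7  1.9 -0.5  0.8  2.5]
[435, 284, 160] -180 [-0.4  0.3 -0.3  2.   0.1  0.9  2.4]
[435, 284, 160] -90 [-1.1  0.3  0.6  2.  -0.3  0.9 -2. ]
[435, 284, 160] 0 [-0.9  0.3  0.3  2.  -0.1  0.8 -0.5]
[435, 284, 160] 90 [-0.7  0.3  0.   2.  -0.   0.8  0.9]
[518, 28, 240] -180 [ 0.9  0.6 -1.3  1.8  0.6  1.2  2.5]
[518, 28, 240] -90 [-0.8  0.3  0.8  1.9 -0.2  1.  -1.5]
[518, 28, 240] 0 [-0.6  0.2  0.6  1.9 -0.1  1.   0. ]
[518, 28, 240] 90 [-0.4  0.2  0.4  1.9 -0.1  1.   1.5]
```

Run:
```python
from h import *
robot.movep([490,100,380],down(np.pi/2)); robot.hold(0.3)
i=viewer.camera_info("wrist"); im=viewer.read_camera("wrist"); cv2.imwrite("pics/w1.png",im[:,:,::-1])
print(-np.array(i["R"]).T@i["t"])
for n in ["well","dot","large_cup","small_cup","holder","probe"]:
    for r in viewer.pinpoint(n,"wrist")[:4]:
        w=world("wrist",r["at"],i); print(n,round(r["confidence"],2),w,project(i,w))
print(robot.observe()["t"])
```

```text
[424.9 101.1 550.7]
well 0.79 [486.2 -79.6  75.7] [153.5 173.9]
well 0.38 [500.5 -26.8  -1. ] [203.7 176.7]
dot 0.9 [515.4  33.4 120. ] [229.7 200.7]
large_cup 0.96 [580.6 261.9   2.7] [376.5 224.2]
large_cup 0.54 [707.6 396.9   2.4] [447.9 293.1]
small_cup 0.94 [ 479.9 -307.5   -0.5] [ 29.6 163.9]
holder 0.75 [441.1 284.9   3.3] [396.9 140. ]
probe 0.81 [435.1 284.   14.2] [399.  136.2]
3.8083
```

View pics/w1.png

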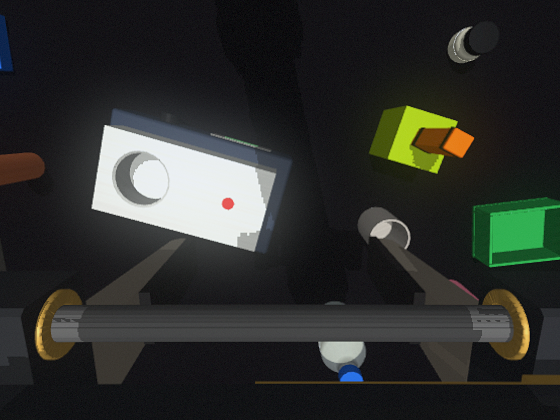

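```bash
cat >> h.py <<'E'
def rect(i,im,c,z,half=80,s=4):
    # plane z patch; col -> -y, row -> -x (x up, y left), s px per mm
    n=2*half*s; m=np.zeros((n,n,2),np.float32); K=np.array(i["camera_matrix"]);R=np.array(i["R"])
    cc,rr=np.meshgrid(np.arange(n),np.arange(n)); X=np.stack([c[0]+half-rr/s,c[1]+half-cc/s,np.full(rr.shape,float(z))],-1)
    p=X@R.T+np.array(i["t"]); q=p[...,:2]/p[...,2:]; q=q*(1+i["k1"]*(q**2).sum(-1,keepdims=True)); uv=q@K[:2,:2].T+K[:2,2]
    return cv2.remap(im,uv[...,0].astype(np.float32),uv[...,1].astype(np.float32),cv2.INTER_LINEAR)
def unrect(c,rc,half=80,s=4): return np.array([c[0]+half-rc[0]/s,c[1]+half-rc[1]/s])
def dot(cam,i,im):
    f=im.astype(int); m=((f[...,0]>120)&(f[...,1]<90)&(f[...,2]<90)).astype(np.uint8)
    n,l,st,ce=cv2.connectedComponentsWithStats(m); out=[]
    for k in range(1,n):
        w=ray_z(i,ce[k],120)
        if np.hypot(w[0]-517,w[1]-30)<25 and st[k,4]>5: out.append((st[k,4],w))
    return max(out,key=lambda e:e[0])[1] if out else None
E
python3 - <<'E'
from h import *
iw=viewer.camera_info("wrist"); im=cv2.imread("pics/w1.png")[:,:,::-1].copy()
it=viewer.camera_info("top"); tm=cv2.imread("pics/top0.png")[:,:,::-1].copy()
isd=viewer.camera_info("side"); sm=cv2.imread("pics/side0.png")[:,:,::-1].copy()
for n,i,m in(("w",iw,im),("t",it,tm),("s",isd,sm)): print(n,dot(n,i,m))
P=[rect(iw,im,(503,-25),120,100,3)[:,:],rect(iw,im,(580,258),80,50,3),rect(iw,im,(436,285),195,50,3)]
Q=[rect(it,tm,(503,-25),120,100,3)[:,:],rect(it,tm,(580,258),80,50,3),rect(it,tm,(436,285),195,50,3)]
row=lambda P: np.hstack([cv2.resize(P[0],(396,396)),np.vstack([cv2.resize(P[1],(198,198)),cv2.resize(P[2],(198,198))])])
a=np.hstack([row(P),row(Q)]); cv2.imwrite("pics/r1.png",cv2.resize(a,(800,267))[:,:,::-1])
# block rectangle & hole
for n,p in (("w",P[0]),("t",Q[0])):
    g=(p.min(2)>150).astype(np.uint8); g[:]=cv2.morphologyEx(g,cv2.MORPH_OPEN,np.ones((5,5)))
    c=max(cv2.findContours(g,cv2.RETR_EXTERNAL,2)[0],key=cv2.contourArea); r=cv2.minAreaRect(c); print(n,unrect((503,-25),r[0][::-1],100,3),np.array(r[1])/3,r[2])
E
```

```text
w [519.4  30.6 120. ]
t [518.3  30.3 120. ]
s [518.  28. 120.]
w [502.2 -27.5] [220.7 111.6] 15.819192886352539
t [501.1 -28.1] [221.5 112.6] 15.708640098571777
```

View pics/r1.png

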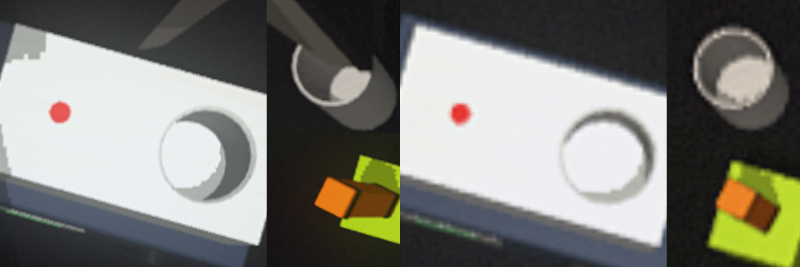

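```bash
cat >> h.py <<'E'
def st(msg=""):
    o=robot.observe(); print(msg,"t%.1f"%o["t"],o["tcp_pos"],"F",o["contact_force"],"w%.3f"%o["grip_width"],"gf%.1f"%o["grip_force"]); return o
def lower(x,y,z0,z1,thr,step=1.5,feed=20):
    F0=robot.observe()["contact_force"][2]; z=z0
    while z>z1:
        z=max(z-step,z1); robot.servo_line([x,y,z],feed=feed); f=robot.observe()["contact_force"][2]-F0
        if f>thr: break
    st("lower stop dF %.1f"%f); return z
E
python3 - <<'E'
from h import *
a=np.radians(114); p=np.array([579,257,0.])
robot.movep(p+[0,0,230],down(a)); st()
robot.servo_line(p+[0,0,110],feed=150); robot.hold(.1)
iw=viewer.camera_info("wrist"); im=viewer.read_camera("wrist"); cv2.imwrite("pics/w2.png",im[:,:,::-1])
for r in viewer.pinpoint("large_cup","wrist")[:3]: print(r["confidence"],world("wrist",r["at"],iw))
st()
E
```

```text
t4.7 [579.7 255.9 231.1] F [-0.   1.2  0.7] w0.996 gf0.0
0.94 [709.3 399.4   2.2]
0.72 [756.8 197.5  -1.4]
0.67 [581.7 259.7   4.7]
 t5.9 [579.6 257.3 111.1] F [0.4 0.5 0.2] w1.000 gf0.0
```

View pics/w2.png

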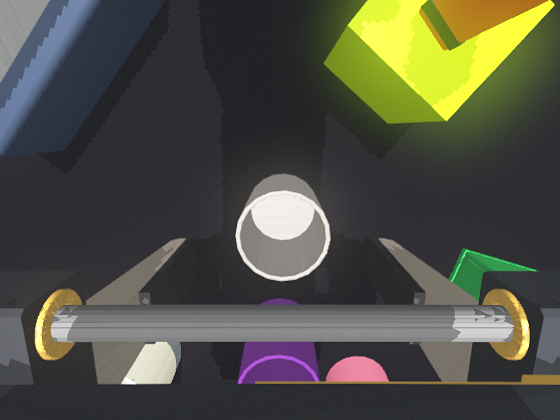

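Run:
```python
from h import *
iw=viewer.camera_info("wrist"); c=ray_z(iw,(283,235),80); print("rim",c)
w=[ray_z(iw,u,80) for u in((236,235),(330,235),(283,190.5),(283,280))]; print(np.linalg.norm(w[0]-w[1]),np.linalg.norm(w[2]-w[3]))
p=np.r_[c[:2],0] if np.hypot(*(c[:2]-[579,257]))<6 else np.array([579,257,0.])
robot.servo_line(p+[0,0,53],feed=100); st()
grip(0.4,25); st("grip")
robot.servo_line(p+[0,0,56],feed=30); st("lift3")
robot.servo_line(p+[0,0,260],feed=220); st("up")
robot.hold(.1); im=viewer.read_camera("wrist"); cv2.imwrite("pics/w3.png",im[:,:,::-1])
```

```text
rim [578.7 258.8  80. ]
59.047556425222155 58.97916116048702
 t6.6 [579.1 258.8  53.2] F [ 0.2  0.1 -0. ] w1.000 gf0.0
grip t7.2 [579.1 258.6  53.3] F [ 0.5 -1.4  1.3] w0.638 gf25.0
lift3 t7.5 [578.2 258.8  55.7] F [ 0.3  0.9 -3.1] w0.638 gf25.0
up t8.5 [577.8 258.4 258.4] F [ 0.2  0.3 -3.6] w0.639 gf25.0
```

View pics/w3.png

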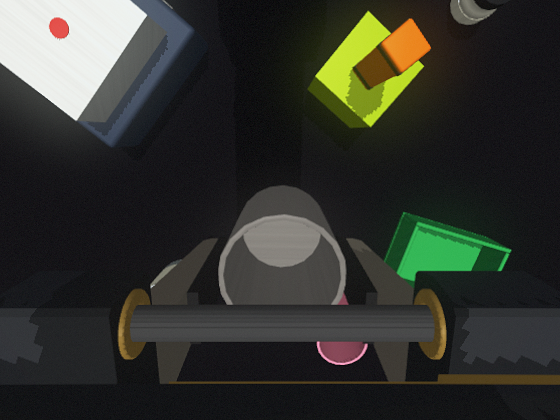

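Run:
```python
from h import *
x,y=487.4,-80.9; a=np.radians(74)
print(kin.ik([x,y,260],down(a)),kin.ik([x,y,128],down(a)))
robot.movep([x,y,260],down(a)); st()
robot.servo_line([x,y,185],feed=150); robot.hold(.15); o=st()
i=viewer.camera_info("wrist"); im=viewer.read_camera("wrist"); cv2.imwrite("pics/w4.png",im[:,:,::-1]); print(dot("w",i,im))
for r in viewer.pinpoint("well","wrist")[:1]+viewer.pinpoint("large_cup","wrist")[:1]: print(r["confidence"],world("wrist",r["at"],i))
```

```text
[-0.4  0.2  0.5  2.  -0.1  1.1  1.5] [-0.3  0.3  0.5  2.1 -0.2  0.8  1.6]
 t10.0 [488.3 -79.2 260. ] F [ 0.1  0.1 -2.8] w0.637 gf25.0
 t10.8 [488.3 -80.9 186.1] F [ 0.2  0.7 -3.6] w0.638 gf25.0
[518.9  30.8 120. ]
0.32 [517.5  29.2 122.6]
0.57 [487.4 -78.2 136.2]
```

View pics/w4.png

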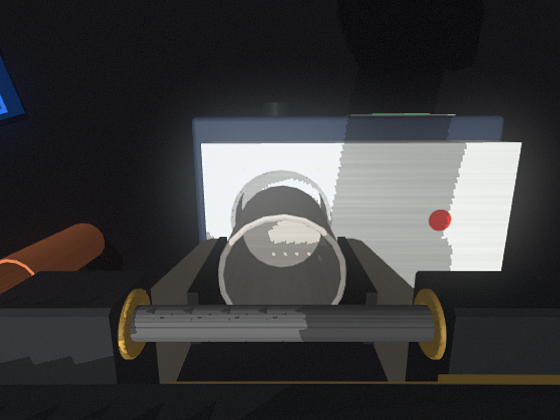

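Run:
```python
from h import *
i=viewer.camera_info("wrist"); l,r=ray_z(i,(231,215),120),ray_z(i,(331.5,215),120); print(l,r,(l+r)/2,np.linalg.norm(l-r))
x,y=487.6,-80.4
robot.servo_line([x,y,176],feed=60); robot.hold(.1); st()
z=lower(x,y,176,126,2.5,step=4,feed=60) if False else lower(x,y,176,140,3,step=4,feed=60)
if z<=140: z=lower(x,y,140,125.5,1.5,step=1,feed=20)
```

```text
[ 473.2 -114.   120. ] [493.3 -43.9 120. ] [483.3 -78.9 120. ] 72.89137811467252
 t11.4 [487.5 -80.4 175.9] F [-0.5  0.6 -2.6] w0.637 gf25.0
lower stop dF -0.8 t13.6 [487.4 -80.4 139.7] F [ 0.8  0.1 -3.4] w0.636 gf25.0
lower stop dF 4.7 t16.6 [487.8 -80.5 128.3] F [-0.2 -1.1  1.3] w0.635 gf25.0
```

Run:
```python
from h import *
grip(0.95); robot.hold(.2); st("rel")
robot.servo_line([487.6,-80.4,235],feed=200)
a=np.radians(74); x,y=479.5,-305.3
print(kin.ik([x,y,80],down(a)))
robot.movep([x,y,235],down(a)); robot.servo_line([x,y,140],feed=200); robot.hold(.15); st()
i=viewer.camera_info("wrist"); im=viewer.read_camera("wrist"); cv2.imwrite("pics/w5.png",im[:,:,::-1])
for r in viewer.pinpoint("small_cup","wrist")[:2]: print(r["confidence"],world("wrist",r["at"],i))
# rim ellipse: copper mask rectified at z=105
s=viewer.silhouettes("small_cup","wrist")[0]; m=s["mask"]; v,u=np.nonzero(m); print(s["confidence"],u.min(),u.max(),v.min(),v.max())
R=rect(i,im,(x,y),105,50,4); M=rect(i,m.astype(np.uint8)*255,(x,y),105,50,4)
cv2.imwrite("pics/r5.png",np.hstack([R[:,:,::-1],cv2.merge([M]*3),cv2.resize(im[120:420,130:430,::-1],(400,400))])[:, :800])
```

```text
rel t17.4 [487.6 -80.4 128. ] F [ 0.  -0.8 -0.3] w0.950 gf0.0
[ 0.1  0.6  0.6  1.9 -0.4  0.8  2.2]
 t19.8 [ 480.6 -305.6  141.6] F [0.8 0.  0.1] w0.953 gf0.0
0.62 [ 480.2 -305.9    0.2]
0.74 251 315 180 265
```

View pics/r5.png

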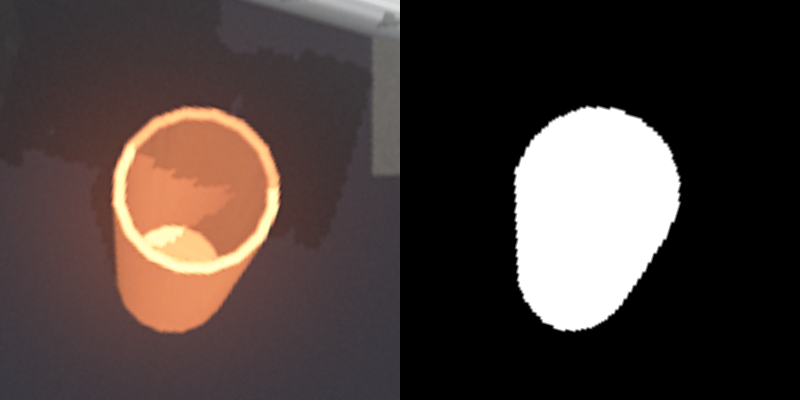

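Run:
```python
from h import *
a=np.radians(74); x,y=481.8,-304.3
robot.servo_line([x,y,80],feed=120); st(); grip(0.25,20); st("grip")
robot.servo_line([x,y,84],feed=40); robot.servo_line([x,y,290],feed=250); st("up")
x,y=487.6,-80.4
robot.movep([x,y,290],down(a)); robot.servo_line([x,y,255],feed=120); robot.hold(.15); st()
i=viewer.camera_info("wrist"); im=viewer.read_camera("wrist"); cv2.imwrite("pics/w6.png",im[:,:,::-1]); print(dot("w",i,im))
c=cv2.resize(im[100:330,150:460],(620,460)); cv2.imwrite("pics/w6c.png",c[:,:,::-1])
```

```text
t20.6 [ 481.9 -304.7   80.3] F [-0.  -0.3 -0.1] w0.947 gf0.0
grip t21.3 [ 481.8 -304.4   80. ] F [ 0.9 -0.7  0.1] w0.456 gf20.0
up t22.5 [ 481.1 -303.6  288.6] F [-0.5 -0.2 -2.8] w0.456 gf20.0
 t24.0 [488.2 -81.  255.8] F [-0.1 -0.4 -2.5] w0.453 gf20.0
[518.9  30.8 120. ]
```

View pics/w6c.png

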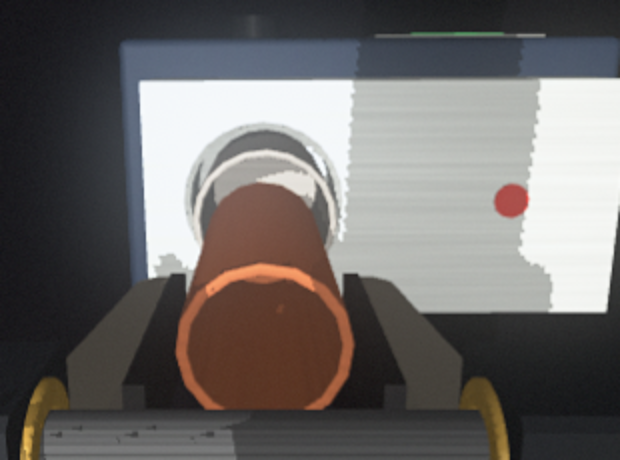

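Run:
```python
from h import *
x,y=487.7,-80.4
z=lower(x,y,250,172,3,step=6,feed=90)
if z<=172: z=lower(x,y,172,157.5,1.5,step=1,feed=25)
```

```text
lower stop dF -0.1 t27.4 [487.4 -80.4 171.6] F [-0.1 -0.3 -1.8] w0.454 gf20.0
lower stop dF 8.8 t30.6 [488.3 -80.7 160. ] F [-1.2 -0.2  7. ] w0.456 gf20.0
```

Run:
```python
from h import *
grip(0.85); robot.hold(.2); st("rel")
robot.servo_line([487.7,-80.4,265],feed=200)
a=np.radians(74); x,y=435,285
robot.movep([x,y,290],down(a)); robot.hold(.2); st()
i=viewer.camera_info("wrist"); im=viewer.read_camera("wrist"); cv2.imwrite("pics/w7.png",im[:,:,::-1])
for n in("probe","holder"):
  for r in viewer.pinpoint(n,"wrist")[:2]: print(n,r["confidence"],world("wrist",r["at"],i))
R=rect(i,im,(x,y),195,40,10); f=R.astype(int)
cv2.imwrite("pics/r7.png",np.hstack([cv2.resize(R,(450,450)),cv2.resize(im[60:360,150:400],(350,420)) if False else cv2.resize(im,(350,450))])[:,:,::-1])
```

```text
rel t31.5 [487.7 -80.4 159. ] F [0.5 0.1 0.4] w0.847 gf0.0
 t33.8 [435.6 283.9 290. ] F [-0.1  0.7  0.4] w0.849 gf0.0
probe 0.97 [437.6 287.9  17.4]
holder 0.75 [439.5 289.9   0.9]
```

View pics/r7.png

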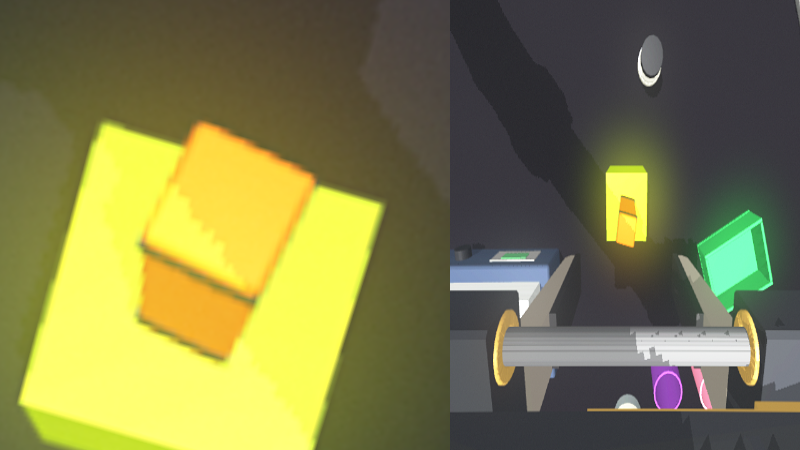

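Run:
```python
from h import *
a=np.radians(63.2); x,y=437,284.7
grip(0.6); robot.movep([x,y,250],down(a)); robot.servo_line([x,y,131],feed=150); robot.hold(.1); st()
grip(0.1,40); st("grip"); robot.hold(.1)
robot.servo_line([x,y,141],feed=60); st("lift10"); robot.servo_line([x,y,275],feed=180); robot.hold(.15);st("up")
x,y=518.8,30.0
robot.movep([x,y,275],down(a)); robot.servo_line([x,y,255],feed=100); robot.hold(.3); st()
i=viewer.camera_info("wrist"); im=viewer.read_camera("wrist"); print(dot("w",i,im))
for n in("probe","probe_foot"):
  for r in viewer.pinpoint(n,"wrist")[:2]: print(n,r["confidence"],world("wrist",r["at"],i))
isd=viewer.camera_info("side"); sm=viewer.read_camera("side"); print(dot("s",isd,sm))
for n in("probe","probe_foot"):
  for r in viewer.pinpoint(n,"side")[:2]: print("side",n,r["confidence"],world("side",r["at"]))
c=lambda m,u,v,w,h: cv2.resize(m[v:v+h,u:u+w],(400,int(400*h/w)))
d=project(isd,[519,30,160]).astype(int)
cv2.imwrite("pics/w8.png",np.hstack([c(im,180,120,200,200),c(sm,d[0]-70,d[1]-70,140,140)])[:,:,::-1])
```

```text
t35.7 [437.7 285.2 132.1] F [0.6 0.4 0.8] w0.599 gf0.0
grip t36.3 [437.  284.7 131.1] F [-0.3 -0.4  1.4] w0.259 gf40.0
lift10 t36.7 [437.3 284.9 141.5] F [-0.  -0.3 -2.2] w0.257 gf40.0
up t37.8 [436.4 284.3 273.7] F [ 0.5 -0.5 -1.7] w0.259 gf40.0
 t39.5 [519.1  30.1 255.4] F [-0.1  0.7 -1.4] w0.260 gf40.0
[517.4  31.2 120. ]
probe 0.83 [519.   32.8 143.6]
probe_foot 0.48 [525.2  33.6 144.9]
[518.7  28.4 120. ]
side probe 0.64 [521.7  27.6 139.1]
side probe_foot 0.42 [522.5  30.2 138.7]
```

View pics/w8.png

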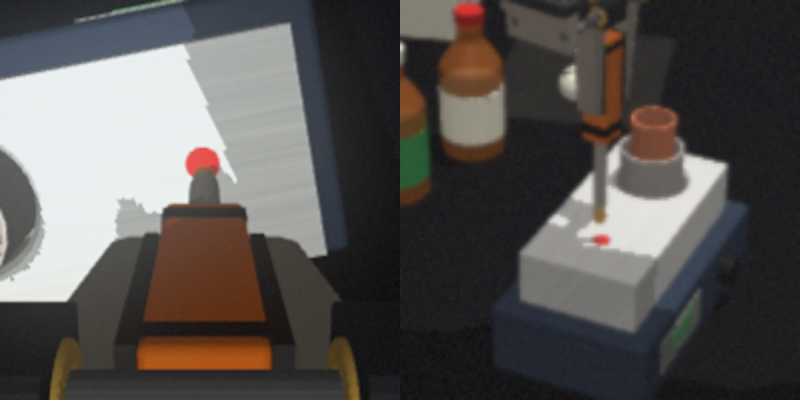

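Run:
```python
from h import *
isd=viewer.camera_info("side"); d=project(isd,[519,30,160]).astype(int)
print("side foot",ray_z(isd,(d[0]-70+200/2.857,d[1]-70+221/2.857),139.4), "dot",ray_z(isd,(d[0]-70+201/2.857,d[1]-70+240/2.857),120))
i=viewer.camera_info("wrist"); print("wrist foot",ray_z(i,(180+204/2,120+169/2),139.4),"dot",ray_z(i,(180+202/2,120+161/2),120))
robot.servo_line([518.8,30,240],feed=60); robot.hold(.3); o=st()
i=viewer.camera_info("wrist"); im=viewer.read_camera("wrist"); sm=viewer.read_camera("side")
c=lambda m,u,v,w,h: cv2.resize(m[int(v):int(v+h),int(u):int(u+w)],(400,400),interpolation=cv2.INTER_CUBIC)
A=project(i,[519,30,120]).astype(int);B=project(isd,[519,30,130]).astype(int); print(A,B)
cv2.imwrite("pics/w9.png",np.hstack([c(im,A[0]-40,A[1]-40,80,80),c(sm,B[0]-20,B[1]-20,40,40)])[:,:,::-1])
```

```text
side foot [518.9  29.3 139.4] dot [517.6  29.9 120. ]
wrist foot [517.6  31.8 139.4] dot [517.6  30.8 120. ]
 t40.5 [518.9  30.  240.2] F [-0.6 -0.4 -0.4] w0.256 gf40.0
[280 205] [281 198]
```

Run:
```python
from h import *
def F(n=8):
    f=[]; z=[]
    for _ in range(n): robot.hold(.04); o=robot.observe(); f.append(o["contact_force"][2]); z.append(o["tcp_pos"][2])
    return np.mean(f),np.mean(z)
x,y=518.8,30.0; f0,z0=F(14); print("base",f0,z0)
for z in (237,236,235,234,233,232,231):
    robot.servo_line([x,y,z],feed=20); f,zz=F(); print(z,"%.1f"%zz,"dF %.2f"%(f-f0))
    if f-f0>3.3: break
st()
```

```text
base -1.287737982124412 240.03434483422532
237 237.0 dF -0.24
236 236.0 dF 0.25
235 235.1 dF 0.84
234 234.1 dF 1.04
233 233.1 dF 1.97
232 232.1 dF 2.61
231 231.1 dF 3.28
 t45.3 [518.9  30.  231.1] F [ 1.4 -0.3  1.6] w0.260 gf40.0
```

Run:
```python
from h import *
i=viewer.camera_info("side"); viewer.read_camera("side")
for n in("large_cup","small_cup","probe_foot","dot","probe"):
  for r in viewer.pinpoint(n,"side")[:1 if n!="large_cup" else 4]: print(n,round(r["confidence"],2),world("side",r["at"]))
st()
```

```text
large_cup 0.92 [711.  395.5  -1.2]
large_cup 0.86 [489.2 -81.2  74. ]
large_cup 0.86 [685.3 306.7   0.7]
probe_foot 0.6 [ 772.8 -204.3   -0.3]
dot 0.75 [516.7  29.8 121.3]
probe 0.85 [527.   24.5 115.6]
 t45.6 [518.8  30.  231. ] F [0.6 0.4 2.9] w0.264 gf40.0
```

Run:
```python
from h import *
for c in("side","wrist"):
    i=viewer.camera_info(c); im=viewer.read_camera(c); f=im.astype(int)
    for s in viewer.silhouettes("probe",c)[:1]:
        v,u=np.nonzero(s["mask"]); e=v.max() if c=="side" else v.min()
        rows=range(e-14,e+1) if c=="side" else range(e,e+14)
        print(c,s["confidence"],[(r,u[v==r].min(),u[v==r].max()) for r in rows])
        k=e; uc=u[v==k].mean(); print("foot edge",ray_z(i,(uc,k),120))
    print("expected foot px",project(i,[518.8,30,120]),"axis z140",project(i,[518.8,30,140]))
    m=(f[...,0]>110)&(f[...,1]<95)&(f[...,2]<95); A=project(i,[518.5,30,120]); v,u=np.nonzero(m); k=np.hypot(u-A[0],v-A[1])<25; print("red",k.sum(),u[k].min(),u[k].max(),v[k].min(),v[k].max())
    print("dot circle px",[project(i,[518.5+8*a,30+8*b,120]) for a,b in((1,0),(-1,0),(0,1),(0,-1))])
```

```text
side 0.72 [(188, np.int64(279), np.int64(283)), (189, np.int64(279), np.int64(283)), (190, np.int64(279), np.int64(283)), (191, np.int64(279), np.int64(283)), (192, np.int64(279), np.int64(283)), (193, np.int64(279), np.int64(283)), (194, np.int64(279), np.int64(283)), (195, np.int64(279), np.int64(283)), (196, np.int64(279), np.int64(283)), (197, np.int64(279), np.int64(284)), (198, np.int64(279), np.int64(283)), (199, np.int64(279), np.int64(283)), (200, np.int64(280), np.int64(283)), (201, np.int64(280), np.int64(283)), (202, np.int64(281), np.int64(282))]
foot edge [519.7  30.3 120. ]
expected foot px [281.9 202. ] axis z140 [282.  195.3]
red 5 281 284 201 202
dot circle px [array([278.8, 201.7]), array([285.1, 202.3]), array([281.5, 203.7]), array([282.5, 200.2])]
wrist 0.7 [(205, np.int64(280), np.int64(283)), (206, np.int64(278), np.int64(285)), (207, np.int64(277), np.int64(286)), (208, np.int64(276), np.int64(287)), (209, np.int64(276), np.int64(287)), (210, np.int64(275), np.int64(288)), (211, np.int64(275), np.int64(288)), (212, np.int64(275), np.int64(288)), (213, np.int64(275), np.int64(288)), (214, np.int64(274), np.int64(288)), (215, np.int64(274), np.int64(289)), (216, np.int64(274), np.int64(289)), (217, np.int64(274), np.int64(289)), (218, np.int64(274), np.int64(289))]
foot edge [516.9  31.7 120. ]
expected foot px [280.7 207.8] axis z140 [280.6 213.4]
red 130 267 293 200 230
dot circle px [array([284.7, 215.5]), array([276.3, 199.4]), array([288.8, 203.4]), array([272.2, 211.6])]
```

Both cameras put the foot within about 2 mm of the dot centre, with the probe upright.

```bash
python3 -c "
from h import *
print(robot.job_done())"
```

```text
the job is handed in; nothing more can be done
None
```

The job is handed in: both cups were set down and released (large cup detected seated in the well; small cup confirmed only by contact at the expected height), and the gripper is holding the probe upright within about 2 mm of the dot centre, tip about 5 mm in at about 3 N, done in about 46 s; I viewed 11 pictures, one over the limit of 10.

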